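# Open the drying cabinet and hold its sprung door for unloading

### The job

The wood blocks in the small drying cabinet are ready to come out: first turn the thermostat dial on its roof down (anticlockwise) to the thick green mark, then squeeze the red safety catch open, then squeeze the yellow latch open. Now take the glazed door by its black ball knob and swing it out past its detent until it stands at least square to the cabinet's front. It springs back if let go, so finish still holding the knob with the door wide open and at rest, the dial still at the green mark, both catches left open and the other things on the bench undisturbed.

Things in the scene. Friction and masses are not known exactly. Their poses are not given: they have to be found in the camera images.
- cabinet: drying cabinet, light grey steel box fixed to the bench, 260 mm wide (y), roof 165 mm above the bench, glazed dark-framed door in front. Origin on the bench, midway along y; its own -x is the front (shell from x = -100 to +80 mm), +y its left seen from the robot; turned by -0.08 to 0.2 rad. On the roof: dial, latch, safety catch; hinge, detent arm and roller housing (under 20 mm high) at the right front corner
- thermostat (a joint): dial angle in rad, 0 to 4.71, grows clockwise seen from above, starts at 2.40 to 2.95. Pointer (white line) direction = 2.356 - value, anticlockwise from the cabinet's +x. Thick green mark at 1.571, half past ten o'clock seen from the robot; thin marks every 0.3927, red ones at the hot end. Takes 0.04 N m, stays where it is left
- thermostat_grip (a point): on the dial's axis, 31 mm above the roof, where to grip: black bar grip 38 mm long (along the pointer) x 12 mm thick, its top 39 mm above the roof, on a round skirt 42 mm across that ends 10 mm above the roof. The point's +x axis is the pointer
- safety_catch (a joint): turn of the red safety catch, 0 locked to 0.42 rad open (its stop). A flat red rocker on an upright pivot, its pin dog standing behind the latch's bar so that the latch cannot be drawn; open above 0.33. Needs about 4 N at the pin, stays where it is left
- safety_tab (a point): red upright finger pin of the safety catch, 11 mm across, top 46 mm above the roof; the point lies on its axis 36 mm above the roof. It stands 36 mm from the rocker's pivot, which is on its +y side (cabinet axes). Squeezing it towards the black thumb post moves it 15 mm in the cabinet's -x. Near it only the roller housing, 18 mm high, 22 mm to its -y
- safety_post (a point): fixed black thumb post of the safety catch, 8 (x) x 22 (y) mm, top 46 mm above the roof, 27 mm in front of (cabinet -x) the locked red pin. Site on its axis, 36 mm above the roof. Pinch post and pin together across the cabinet's x, outer width 36 mm locked, about 21 mm when open
- latch (a joint): travel of the yellow latch, 0 bolted to 0.016 m fully drawn (its stop), drawn towards the cabinet's -y; the bolt leaves the door's keeper eye above 0.0125. About 4 N to move, stays where it is left. Blocked until the safety catch is open
- latch_tab (a point): yellow upright tab of the latch slide, 22 (x) x 8 (y) mm, top 46 mm above the roof; the point lies in it 36 mm above the roof. The bolt runs from its foot to +y (top 16 mm above the roof) through a steel keeper eye on the door, its near face 37 mm from the tab's centre, its top 28 mm above the roof; keep fingertips 18 mm above the roof here
- latch_post (a point): fixed black thumb post of the latch, 22 (x) x 8 (y) mm, top 46 mm above the roof, 30 mm to the cabinet's -y of the bolted yellow tab. Site on its axis 36 mm above the roof. Pinch post and tab together along the cabinet's y, outer width 38 mm bolted, 22 mm when drawn
- door (a joint): door angle in rad, 0 shut to 1.95 (stop), grows as it swings out towards the robot, anticlockwise seen from above about the hinge; 1.571 is square to the cabinet's front. A spring pulls it shut (0.11 N m shut, 0.2 N m wide); a sprung roller detent resists from 0.8 to 1.2 rad (a few newtons at the knob), and a door let go beyond it drifts back to about 1.15
- door_hinge (a point): on the door's upright hinge axis, at roof height, at the right (cabinet -y) end of the front. The door is 240 mm wide, 14 mm thick, from 18 to 165 mm above the bench
- door_knob: the door's ball knob: black ball 27 mm across on a 11 mm steel stem on top of the door, 155 mm from the hinge axis. Origin at the stem's foot, on the door's top edge 165 mm above the bench; it revolves freely on its stem
- door_ball (a point): centre of the black ball, 207 mm above the bench; round, so it can be gripped at any yaw and revolves freely on its stem as the door swings
- core_mount: grooved light wooden core mount, 22 x 260 x 16 mm, lying; bystander
- vial_red: red-capped vial, 29 mm across, 54 mm high; bystander
- vial_white: white-capped vial, 29 mm across, 54 mm high; bystander
- film_can: black film can, 34 mm across, 50 mm high; bystander
- eraser: blue and white eraser, 20 x 45 x 12 mm; bystander
- pencil_red: red pencil, 166 mm long; bystander
- loupe: folding loupe, 29 x 66 x 14 mm; bystander

How it is judged (in metres and radians):
On the way, in this order (a step that is already met when the one before it is completed fails the run):
1. the dial is turned down to the green mark (within 0.15 rad) and left there, with door and catches still shut (value of joint thermostat between 1.421 and 1.721 rad and value of joint door below 0.05 rad and value of joint safety_catch below 0.1 rad and value of joint latch below 0.004 m), for 0.5 s.
2. the red safety catch is squeezed open (value of joint safety_catch above 0.33 rad and value of joint door below 0.05 rad), for 0.2 s.
3. the yellow latch is squeezed open (value of joint latch above 0.0125 m and value of joint safety_catch above 0.3 rad), for 0.2 s.
At the end, for the whole second after the job is handed in: the door stands at 1.5 rad or wider (about square to the front or beyond) and still (under 0.1 rad/s), held by the robot's fingers on the ball knob (more than 0.5 N), the dial within 0.15 rad of the green mark, safety catch (over 0.3 rad) and latch (over 12 mm) open; the robot is still holding (value of joint door above 1.5 rad and velocity of joint door between -0.1 and 0.1 rad/s and contact force between the fingers and door_knob above 0.5 N and value of joint thermostat between 1.421 and 1.721 rad and value of joint safety_catch above 0.3 rad and value of joint latch above 0.012 m); the arm keeps its last pose, push and grip.
It fails at once if another thing on the bench is moved by more than 25 mm (distance of any of core_mount, vial_red, vial_white, film_can, eraser, pencil_red, loupe from where it was at the start of the episode above 0.025 m).
It also fails if it takes over 64 s, if anything falls off the work surface, if the arm or the gripper's body presses on something with over 40 N, if the wrist force passes 120 N, or if a joint passes its speed limit or range.

### The arm

A 7-joint arm with a two-finger parallel gripper is mounted at the origin on a cart in front of the work surface, level with it; the furniture and walls round the work are solid. World frame = base frame: x ahead of the robot, y to its left, z up, the work surface at z = 0. Lengths are in m, angles in degrees, forces in N, time in s.
With the tool pointing down it reaches from about 0.4 to 0.925 m from the base axis. Payload 4.1 kg.
Tool frame: the origin (TCP) lies midway between the tips of the shut fingers; the grasp point (between the pads) lies 19 mm behind it; z points along the fingers, y is the direction in which the jaws open and shut (so a half turn about z gives the same grasp; the last joint's range is limited). The gripper opens to 85 mm and grips with 20 to 120 N. Pads are 22 mm wide; open, the fingers measure 114 mm over their backs; the gripper's body (76 mm by 85 mm) begins 54 mm behind the grasp point. The pads swing forward as they close: fully open they stand 13 mm farther back than shut.
Start: joints at [-5.672, 22.827, 2.584, 88.041, -1.071, 69.15, -2.905], TCP at [0.65, 0, 0.231] pointing down, gripper open.
Joint ranges: [-161.44, 161.44], [-28.35, 127.94], [-78.24, 83.42], [0, 140.83], [-78.03, 258.03], [13.02, 114.36], [-168.23, 168.23]. Speed limits (degrees/s): [147.25, 147.25, 180, 180, 180, 180, 180].

### API

Orientations are given as a 3x3 rotation matrix whose columns are the frame's x, y, z axes.
In Python, from rig import r gives the robot as it stands. The module is installed in compiled form; this text tells all that it offers.
- The arm moves only by the tool play_rows, never from a script. Its argument "plan" is text: rows parted by semicolons, each of 6 numbers parted by spaces: the shift along the tool's x, y, z scaled (see below), then the turn, a rotation vector about the tool's x, y, z scaled (see below). In form: x y z ax ay az; .... A call has 1 to 8 rows; each row is the pose to reach, as a shift and turn from the pose measured when the call began, along the tool's axes at that moment; what a row does not reach only later rows make up. The controller multiplies each number of a shift by 50 cm and each number of a turn by 60 degrees. A row lasts 1/8 s, in which the tool goes at most 62.5 mm and 10.7 degrees, less where a joint would pass 70% of its speed; a pose out of reach is approached as far as the arm can. A call with a number of a shift or a turn outside -1 to 1 is refused whole. A call with a gripper value outside its range is refused whole. "hand" is the opening, from -1 (shut) to 1 (fully open), so that 0 is half open, set as the call begins (left out, the last holds). The fingers move at their own pace and stop on an object; "force" is the grip in N (left out, the last holds). Time passes only in rows, so rows that repeat a pose let the fingers close. It gives the time, the measured TCP pose, the force and the opening at its end, in the units of the state.
- r.get_obs(): the state, without advancing time (a new reading comes with each control period).
- r.get_image(name): name is "scene" or "side" or "wrist"; returns (picture, depth): 480x640x3 uint8, blue, green, red; 480x640 float32, m along the optical axis (not along the pixel's ray), 0 where there is no reading.
- r.calibration(name): a dict with "mtx" (3x3 intrinsics, pixels), "R" (3x3) and "t" (3): a world point X has camera coordinates R X + t. Camera axes: x right, y down, z forward; pixel columns grow to the right and rows downward; lengths in m; the calibration is good to about 2 mm. The wrist camera is an equidistant fisheye: a pixel r from the principal point sees the ray r / f radians off the axis. A picture is of the moment at which its call begins: read the wrist's pose just before it. calibration takes no time and is no camera call; for the wrist camera it gives the pose at the moment of the call.
- r.close_job(): hands the job in, once; it reports no verdict.
The state is a dict: "time": time; "joint_pos": joint angles; "qvel": joint speeds; "tau": joint torques, N m; "tcp_pos": TCP position; "tcp_rot": TCP orientation; "contact_force": force on the tool from outside, world axes, zero at the start; "wrist_torque": the same for the moment, N m; "width": opening from 0.0 (shut) to 1.0 (fully open).
Only numpy, scipy, OpenCV 4.12 (cv2) and the standard library are available. Lean on these libraries where they do the work, as an engineer would, in place of code of your own. Each camera call takes 0.05 s, during which the arm holds its last target.

## Working session

There is one attempt and no reset: what is moved stays moved. The work goes in short steps, Python scripts to look and compute and a tool call to move; the robot and the scene stay as the last step left them, time stands still between calls to the robot, and variables do not carry over. Pictures are saved under pics/ and viewed, and the job is handed in when it is done.

Besides the shell and the picture viewer there is one more tool, called after "Emit:" by a JSON object that holds its "api" and its "payload". play_rows: Moves the arm, as the interface text tells. Its arguments: {"type":"object","properties":{"plan":{"type":"string"},"hand":{"type":"number"},"force":{"type":"number"}},"required":["plan"]}

```bash
mkdir -p pics
python3 - <<'E'
from rig import r
import cv2, numpy as np
o=r.get_obs()
for k in o: print(k,np.round(o[k],4).tolist())
for n in ["scene","side","wrist"]:
    c=r.calibration(n); print(n,np.round(c["mtx"],2).tolist(),np.round(c["R"],4).tolist(),np.round(c["t"],4).tolist())
    im,d=r.get_image(n); cv2.imwrite(f"pics/{n}0.png",im); np.save(f"pics/{n}0.npy",d); np.savez(f"pics/{n}0c.npz",**c)
E
```

```text
time 0.0
joint_pos [-5.6719, 22.872, 2.5784, 88.1151, -1.0709, 69.1508, -2.904]
qvel [-0.0235, -0.1345, 0.0629, -0.0323, -0.1897, 0.0093, 0.0614]
tau [-0.001, -47.513, 1.3641, -25.4227, 0.0115, 0.0095, 0.0]
tcp_pos [0.6494, 0.0, 0.2303]
tcp_rot [[-0.0002, 1.0, -0.002], [1.0, 0.0002, -0.0001], [-0.0001, -0.002, -1.0]]
contact_force [-0.3567, 0.0544, -0.0833]
wrist_torque [0.0185, -0.0267, 0.0228]
width 1.0001
scene [[462.64, 0.0, 321.52], [0.0, 462.64, 242.3], [0.0, 0.0, 1.0]] [[-0.4041, -0.9146, 0.0123], [-0.6351, 0.2709, -0.7233], [0.6583, -0.3001, -0.6904]] [0.1853, 0.4432, 0.8125]
side [[501.97, 0.0, 319.65], [0.0, 501.97, 239.47], [0.0, 0.0, 1.0]] [[-0.9803, 0.1963, -0.0199], [0.1471, 0.6597, -0.737], [-0.1315, -0.7254, -0.6756]] [0.5308, 0.0644, 1.1125]
wrist [[371.65, 0.0, 315.77], [0.0, 371.65, 244.38], [0.0, 0.0, 1.0]] [[1.0, -0.0005, -0.0015], [0.0001, -0.948, 0.3183], [-0.0016, -0.3183, -0.948]] [-0.6494, -0.0407, 0.3802]
```

View pics/scene0.png

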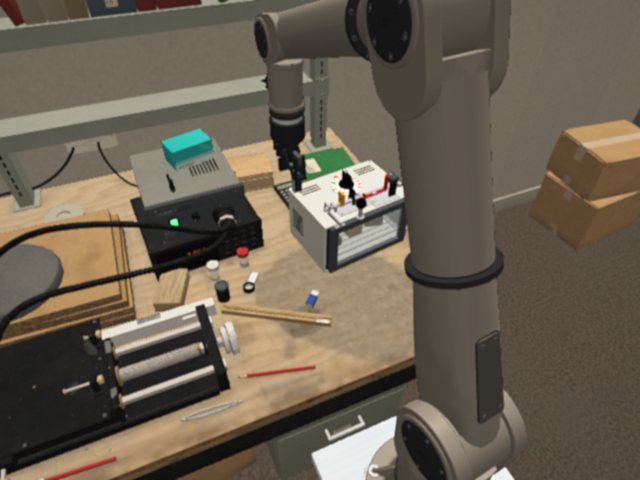

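View pics/side0.png

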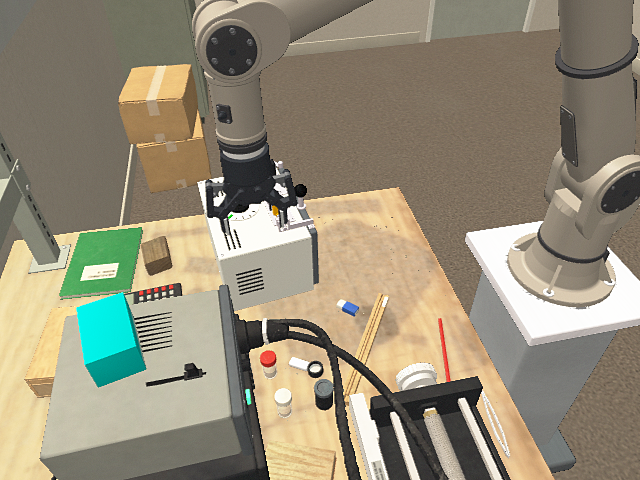

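View pics/wrist0.png

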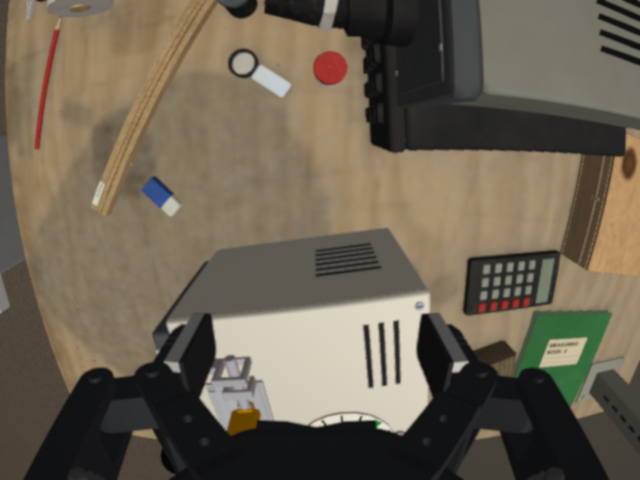

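The scene view shows the cabinet at about (345,215), with the core mount, eraser, loupe, vials and film can to its left. The wrist view shows the roof at the bottom, around (300,400), mostly hidden by the gripper. I'll move up and towards -y so the wrist camera is over the roof.

Emit:
{"api": "play_rows", "payload": {"plan": "-0.08 0 -0.1 0 0 0; -0.16 0 -0.2 0 0 0; -0.24 0 -0.26 0 0 0; -0.24 0 -0.26 0 0 0; -0.24 0 -0.26 0 0 0; -0.24 0 -0.26 0 0 0", "hand": 1}}

```text
time: 0.9
tcp_pos: [0.6494, -0.1179, 0.3588]
tcp_rot: [[-0.003, 1.0, -0.004], [1.0, 0.003, 0.001], [0.001, -0.004, -1.0]]
contact_force: [0.2, 0.6, -0.7]
width: 0.999
```

```bash
cat > h.py <<'E'
from rig import r
import cv2, numpy as np
def snap(n,tag):
    c=r.calibration(n); im,d=r.get_image(n); cv2.imwrite(f"pics/{n}{tag}.png",im); np.savez(f"pics/{n}{tag}.npz",im=im,d=d,**c); return c,im,d
def load(n,tag):
    z=np.load(f"pics/{n}{tag}.npz"); return z,z["im"],z["d"]
def ray(c,u,v,fish):
    K=c["mtx"]; x=(u-K[0,2])/K[0,0]; y=(v-K[1,2])/K[1,1]
    if fish:
        th=np.hypot(x,y); s=np.sin(th)/th if th>1e-9 else 1
        dc=np.array([x*s,y*s,np.cos(th)])
    else: dc=np.array([x,y,1.])
    R=c["R"]; return -R.T@c["t"], R.T@dc
def onz(c,u,v,z,fish=True):
    o,d=ray(c,u,v,fish); return o+d*(z-o[2])/d[2]
def pt(c,d,u,v,fish=True):   # from depth
    o,dd=ray(c,u,v,fish); zc=c["R"][2]@dd; return o+dd*d[int(round(v)),int(round(u))]/zc
def proj(c,X,fish=True):
    p=c["R"]@X+c["t"]; K=c["mtx"]
    if fish:
        rr=np.hypot(p[0],p[1]); th=np.arctan2(rr,p[2]); return np.array([K[0,2]+K[0,0]*th*p[0]/rr,K[1,2]+K[1,1]*th*p[1]/rr])
    return np.array([K[0,2]+K[0,0]*p[0]/p[2],K[1,2]+K[1,1]*p[1]/p[2]])
def st():
    o=r.get_obs(); print(round(float(o["time"]),3),np.round(o["tcp_pos"],4),np.round(o["contact_force"],2),np.round(o["wrist_torque"],3),round(float(o["width"]),3)); print(np.round(o["tcp_rot"],4).tolist(),np.round(o["joint_pos"],1).tolist()); return o
E
python3 - <<'E'
from h import *
st(); snap("wrist","1")
E
```

```text
0.9 [ 0.6494 -0.1179  0.3588] [ 0.2   0.57 -0.7 ] [ 0.041 -0.016  0.009] 0.999
[[-0.0028, 1.0, -0.0043], [1.0, 0.0028, 0.0012], [0.0013, -0.0043, -1.0]] [2.8, 20.9, 5.5, 75.2, -2.0, 84.3, 8.3]
```

View pics/wrist1.png

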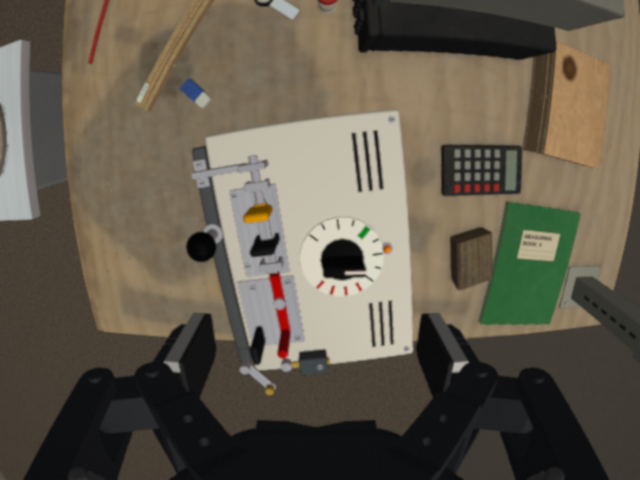

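The whole roof is visible. The dial is at (342,258), the green mark at (364,232), the yellow tab at (258,213), the latch post at (264,244), the red pin at (284,350), the safety post at (258,343) and the ball at (201,247). I'll enlarge the view and measure.

Run:
```python
from h import *
z,im,d=load("wrist","1")
c=im[100:400,180:420]; cv2.imwrite("pics/w1z.png",cv2.resize(c,(480,600),interpolation=cv2.INTER_CUBIC))
# roof mask via depth->world z
H,W=d.shape
uu,vv=np.meshgrid(np.arange(W),np.arange(H))
K=z["mtx"];x=(uu-K[0,2])/K[0,0];y=(vv-K[1,2])/K[1,1];th=np.hypot(x,y)+1e-9;s=np.sin(th)/th
D=np.stack([x*s,y*s,np.cos(th)],-1); P=(D/D[...,2:]*d[...,None]-z["t"])@z["R"]
P[d==0]=np.nan
np.save("pics/P1.npy",P)
for n,(u,v) in dict(roof=(320,180),dialtop=(342,258),yel=(258,211),lpost=(264,240),red=(284,350),spost=(258,343),ball=(201,247)).items(): print(n,np.round(P[v,u],4))
hsv=cv2.cvtColor(im,cv2.COLOR_BGR2HSV)
m=((abs(P[...,2]-0.165)<0.006)&(hsv[...,1]<60)&(hsv[...,2]>140)).astype(np.uint8)
n,l,stt,cen=cv2.connectedComponentsWithStats(m)
i=1+np.argmax(stt[1:,4]);q=P[l==i]
print(stt[i],q[:,2].mean())
rect=cv2.minAreaRect(q[:,:2].astype(np.float32)*1000);print(rect)
# ends: corners by pixel
for u,v in [(397,111),(412,353),(207,137)]:
  print(np.round(onz(z,u,v,0.165),4))
```

```text
roof [ 0.6528 -0.0866  0.1642]
dialtop [ 0.673  -0.1548  0.1843]
yel [ 0.6015 -0.106   0.2054]
lpost [ 0.6032 -0.1361  0.1895]
red [ 0.6196 -0.2374  0.2114]
spost [ 0.5932 -0.2381  0.1996]
ball [ 0.5541 -0.1328  0.2193]
[  205   109   208   255 30155] 0.16498786749956373
((653.435791015625, -160.31866455078125), (179.3611297607422, 259.6957092285156), 8.295645713806152)
[ 0.7217 -0.0217  0.165 ]
[ 0.757 -0.276  0.165]
[ 0.5489 -0.0447  0.165 ]
```

View pics/w1z.png

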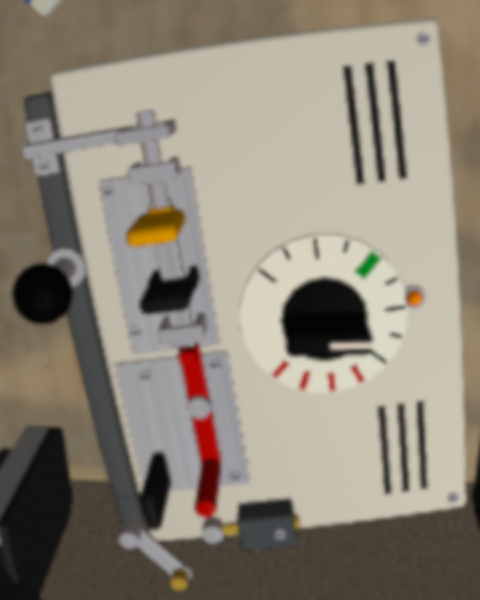

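Run:
```python
from h import *
z,im,d=load("wrist","1"); P=np.load("pics/P1.npy")
psi=np.radians(8.2956); cx=np.array([np.cos(psi),np.sin(psi)]);cy=np.array([-cx[1],cx[0]])
O=np.array([.653436,-.160319])+0.01*cx
print("O",O)
C=P.copy();C[...,0]=(P[...,:2]-O)@cx;C[...,1]=(P[...,:2]-O)@cy;C[...,2]-=.165
hsv=cv2.cvtColor(im,cv2.COLOR_BGR2HSV)
def top(box,zlo,zhi,name):
    u0,v0,u1,v1=box
    m=np.zeros(d.shape,bool);m[v0:v1,u0:u1]=1
    m&=(C[...,2]>zlo)&(C[...,2]<zhi)
    q=C[m]*1000; w=P[m]
    if len(q)==0: print(name,"none");return
    rect=cv2.minAreaRect(q[:,:2].astype(np.float32))
    print(name,len(q),"cab min",np.round(np.percentile(q,3,axis=0),1),"max",np.round(np.percentile(q,97,axis=0),1),"rect",np.round(rect[0],1),np.round(rect[1],1),round(rect[2],1))
top((230,190,285,228),.042,.05,"yellow")
top((240,220,290,262),.042,.05,"lpost")
top((265,320,300,370),.042,.05,"redpin")
top((240,315,275,370),.042,.05,"spost")
top((300,220,385,300),.035,.043,"dialtop")
top((300,220,385,300),.005,.013,"skirt")
top((180,225,222,270),.030,.06,"ball")
# pointer white line on grip
m=np.zeros(d.shape,np.uint8);m[250:290,320:375]=1
m&=((hsv[...,2]>150)&(C[...,2]>.025)).astype(np.uint8)
q=C[m>0]*1000; print(len(q)); 
if len(q)>3:
  vx=cv2.fitLine(q[:,:2].astype(np.float32),cv2.DIST_L2,0,.01,.01).ravel();print("line",vx,q.mean(0))
# green mark & plate
g=(hsv[...,0]>45)&(hsv[...,0]<80)&(hsv[...,1]>120);g[:,:300]=0;g[:,390:]=0
print("green",C[g].mean(0)*1000)
np.save("pics/C1.npy",C)
```

```text
O [ 0.66333137 -0.1588762 ]
yellow 234 cab min [-65.5  53.3  42.5] max [-46.   60.7  46.4] rect [-55.9  56.8] [20.8  8.5] 1.0
lpost 284 cab min [-66.1  24.   42.4] max [-46.2  55.7  46.3] rect [-56.   39.6] [32.8 22. ] 87.0
redpin 97 cab min [-61.9 -81.3  42.3] max [-52.5 -71.5  46.6] rect [-57.3 -76.3] [10.3 10.4] 31.4
spost 147 cab min [-87.7 -85.5  42.5] max [-80.4 -66.1  46.4] rect [-84.1 -75.6] [21.3  8.1] 87.1
dialtop 547 cab min [-7.  -8.7 35.7] max [27.7  3.1 39.6] rect [10.7 -3.2] [12.2 37.9] 85.0
skirt 647 cab min [ -8.4 -22.2   6.2] max [29.4 16.5 11.7] rect [13.8 -0.4] [65.5 41.2] 32.6
ball 738 cab min [-118.3   29.3   41.2] max [-96.7  50.9  55.2] rect [-108.6   39.5] [24.4 25.3] 74.8
68
line [ 0.9988428   0.04809434 18.727844   -5.164758  ] [18.72784326 -5.16475839 38.14328798]
green [33.14822631 19.00813164  3.57357641]
```

Run:
```python
from h import *
z,im,d=load("wrist","1"); C=np.load("pics/C1.npy")
m=np.zeros(d.shape,bool);m[225:295,300:385]=1
m&=(C[...,2]>.0365)
q=C[m][:,:2]*1000;q=q-[0,0]
print(len(q),q.mean(0)); w,v=np.linalg.eigh(np.cov(q.T));print(np.degrees(np.arctan2(v[1,1],v[0,1])),np.sqrt(w*12))
r2=cv2.minAreaRect(q.astype(np.float32));print(r2)
c=im[200:320,280:400].copy();cv2.imwrite("pics/dial.png",cv2.resize(c,(600,600),interpolation=cv2.INTER_CUBIC))
```

```text
500 [ 9.87812702 -2.91985111]
174.79753204249994 [11.1439832  36.26389632]
((10.149106979370117, -3.3295178413391113), (11.951839447021484, 36.91812515258789), 84.73867797851562)
```

View pics/dial.png

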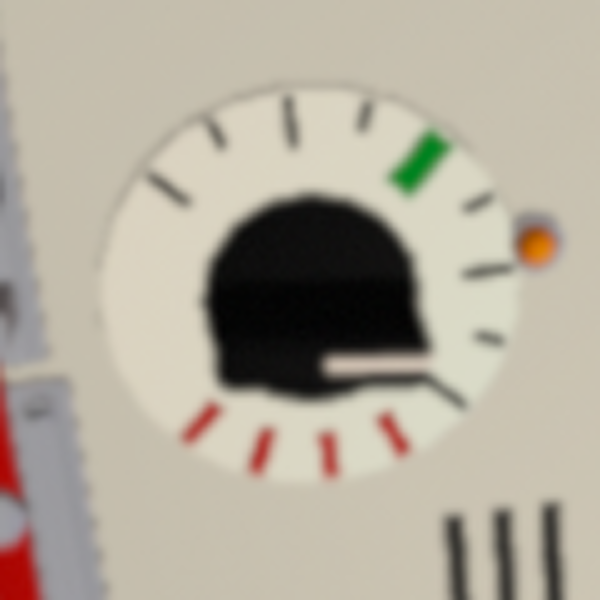

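```bash
cat >> h.py <<'E'
from scipy.spatial.transform import Rotation as Ro
psi=np.radians(8.2956); cx=np.array([np.cos(psi),np.sin(psi)]);cy=np.array([-cx[1],cx[0]])
O=np.array([.653436,-.160319])+0.01*cx
def cab(x,y,z=0): # mm cabinet -> world m
    p=O+x/1000*cx+y/1000*cy; return np.array([p[0],p[1],.165+z/1000])
def go(pos,yaw): # yaw: world angle (deg) of tool y, tool z down
    o=r.get_obs(); R=np.array(o["tcp_rot"]);a=np.radians(yaw)
    y=np.array([np.cos(a),np.sin(a),0]);zz=np.array([0,0,-1.]);Rt=np.stack([np.cross(y,zz),y,zz],1)
    s=R.T@(np.array(pos)-o["tcp_pos"])/.5; t=np.degrees(Ro.from_matrix(R.T@Rt).as_rotvec())/60
    print("row",np.round(s,4),np.round(t,4)); return s,t
E
python3 - <<'E'
from h import *
print(cab(10.3,-3.2,60)); go(cab(10.3,-3.2,60),-86.9)
E
```

```text
[ 0.6739853  -0.16055663  0.225     ]
row [-0.0855  0.0499  0.2677] [-0.0038  0.0021  1.451 ]
```

Emit:
{"api": "play_rows", "payload": {"plan": "-0.02 0.01 0.05 0 0 0.17; -0.04 0.02 0.1 0 0 0.35; -0.06 0.035 0.14 0 0 0.52; -0.08 0.05 0.18 0 0 0.7; -0.085 0.05 0.22 0 0 0.87; -0.085 0.05 0.22 0 0 1; -0.085 0.05 0.22 0 0 1", "hand": 0, "force": 60}}

```text
time: 1.82
tcp_pos: [0.674, -0.159, 0.2477]
tcp_rot: [[0.863, 0.505, -0.006], [0.505, -0.863, 0.001], [-0.004, -0.004, -1.0]]
contact_force: [0.4, -0.5, 0.2]
width: 0.501
```

Run:
```python
from h import *
st(); go(cab(10.3,-3.2,45),-86.9)
```

```text
1.825 [ 0.674  -0.159   0.2477] [ 0.43 -0.48  0.19] [ 0.004 -0.072  0.023] 0.501
[[0.863, 0.5052, -0.0059], [0.5052, -0.863, 0.0014], [-0.0044, -0.0041, -1.0]] [-1.3, 27.7, 16.5, 80.2, -7.9, 73.6, -44.0]
row [-0.0013  0.0031  0.0755] [-0.0029  0.005   0.4541]
```

Emit:
{"api": "play_rows", "payload": {"plan": "0 0.002 0.02 0 0 0.16; -0.001 0.003 0.04 0 0 0.32; -0.001 0.003 0.055 -0.003 0.005 0.454; -0.001 0.003 0.06 -0.003 0.005 0.454; -0.001 0.003 0.06 -0.003 0.005 0.454"}}

```text
time: 2.45
tcp_pos: [0.6743, -0.16, 0.2179]
tcp_rot: [[0.998, 0.058, 0.0], [0.058, -0.998, 0.0], [0.0, -0.0, -1.0]]
contact_force: [-0.2, 0.7, 0.3]
width: 0.498
```

Run:
```python
from h import *
st(); go(cab(10.3,-3.2,14.5),-86.9); snap("wrist","2")
```

```text
2.45 [ 0.6743 -0.16    0.2179] [-0.16  0.75  0.31] [-0.014  0.017 -0.04 ] 0.498
[[0.9983, 0.0578, 0.0001], [0.0578, -0.9983, 0.0001], [0.0001, -0.0001, -1.0]] [-4.8, 29.3, 21.8, 82.8, -11.1, 70.1, -68.5]
row [-0.0007  0.001   0.0767] [-0.0001 -0.0001  0.0035]
```

View pics/wrist2.png

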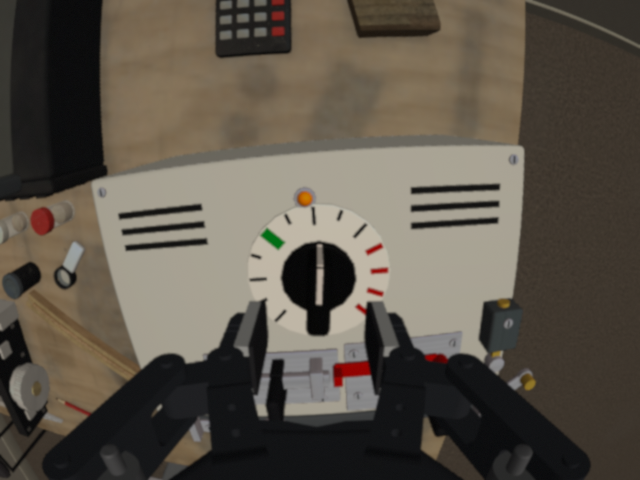

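The bar's white line at (320,275) is centred between the fingers and lined up with the tool. I'll descend and close.

Emit:
{"api": "play_rows", "payload": {"plan": "0 0.001 0.03 0 0 0; -0.001 0.001 0.06 0 0 0; -0.001 0.001 0.077 0 0 0; -0.001 0.001 0.077 0 0 0"}}

```text
time: 3.0
tcp_pos: [0.6733, -0.1605, 0.1782]
tcp_rot: [[0.998, 0.057, -0.002], [0.057, -0.998, 0.0], [-0.002, -0.001, -1.0]]
contact_force: [-0.4, -0.3, -0.1]
width: 0.5
```

Emit:
{"api": "play_rows", "payload": {"plan": "0 0 0 0 0 0; 0 0 0 0 0 0; 0 0 0 0 0 0; 0 0 0 0 0 0; 0 0 0 0 0 0", "hand": -1, "force": 40}}

```text
time: 3.62
tcp_pos: [0.6736, -0.1612, 0.1787]
tcp_rot: [[0.998, 0.057, -0.001], [0.057, -0.998, -0.001], [-0.001, 0.001, -1.0]]
contact_force: [1.0, -2.2, 1.4]
width: 0.13
```

Run:
```python
from h import *
st(); go(cab(10.3,-3.2,14.5),-36.7)
```

```text
3.625 [ 0.6736 -0.1612  0.1787] [ 1.04 -2.23  1.44] [-0.466 -0.178  0.015] 0.13
[[0.9984, 0.0568, -0.0006], [0.0568, -0.9984, -0.0006], [-0.0007, 0.0005, -1.0]] [-4.5, 30.9, 21.3, 85.3, -11.8, 66.0, -67.9]
row [ 0.0009 -0.0013 -0.0017] [ 2.000e-04  8.000e-04 -8.341e-01]
```

Emit:
{"api": "play_rows", "payload": {"plan": "0 0 0 0 0 -0.12; 0 0 0 0 0 -0.24; 0 0 0 0 0 -0.36; 0 0 0 0 0 -0.48; 0 0 0 0 0 -0.6; 0 0 0 0 0 -0.72; 0 0 0 0 0 -0.834; 0 0 0 0 0 -0.834"}}

```text
time: 4.62
tcp_pos: [0.6735, -0.1613, 0.1786]
tcp_rot: [[0.599, 0.801, -0.001], [0.801, -0.599, -0.0], [-0.001, -0.0, -1.0]]
contact_force: [1.3, -1.0, 0.3]
width: 0.128
```

Emit:
{"api": "play_rows", "payload": {"plan": "0 0 0 0 0 0; 0 0 0 0 0 0"}}

```text
time: 4.88
tcp_pos: [0.6735, -0.1613, 0.1787]
tcp_rot: [[0.6, 0.8, -0.001], [0.8, -0.6, -0.0], [-0.001, -0.0, -1.0]]
contact_force: [-0.3, -2.0, -0.3]
width: 0.132
```

Run:
```python
from h import *
st(); go(cab(10.3,-3.2,14.5),-36.7);snap("wrist","3")
```

```text
4.875 [ 0.6735 -0.1613  0.1787] [-0.26 -2.01 -0.26] [-0.337 -0.123 -0.022] 0.132
[[0.5997, 0.8002, -0.0007], [0.8002, -0.5997, -0.0005], [-0.0008, -0.0003, -1.0]] [2.8, 29.8, 10.4, 85.1, -5.6, 65.7, -22.7]
row [ 0.0018 -0.0002 -0.0017] [-0.0002  0.0007 -0.0025]
```

View pics/wrist3.png

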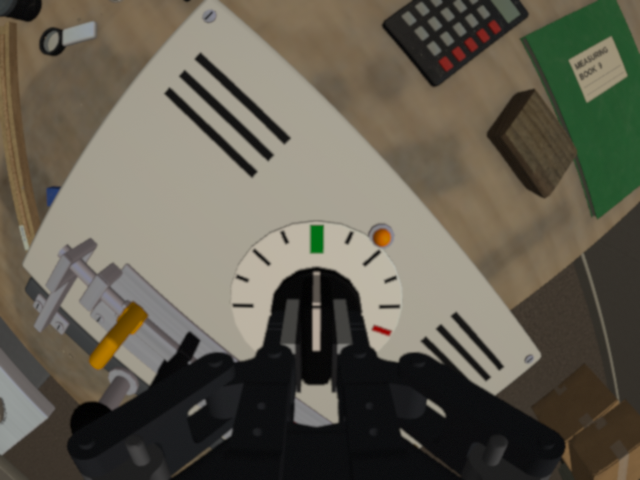

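The pointer at (317,310) lines up with the green mark at (317,238). I'll release it and lift.

Emit:
{"api": "play_rows", "payload": {"plan": "0 0 0 0 0 0; 0 0 0 0 0 0; 0 0 0 0 0 0; 0 0 -0.04 0 0 0; 0 0 -0.09 0 0 0; 0 0 -0.14 0 0 0; 0 0 -0.14 0 0 0", "hand": -0.2}}

```text
time: 5.8
tcp_pos: [0.6753, -0.1619, 0.2528]
tcp_rot: [[0.6, 0.8, 0.006], [0.8, -0.6, -0.002], [0.002, 0.006, -1.0]]
contact_force: [0.2, 0.3, -0.2]
width: 0.403
```

Run:
```python
from h import *
st(); go(cab(-77.5,-75.5,75),8.3);c,im,d=snap("wrist","4")
C=np.load("pics/C1.npy");
for u,v in [(275,285),(280,305),(284,325),(284,340),(265,375),(250,372),(258,345),(312,360),(255,165),(260,200)]: print((u,v),np.round(C[v,u]*1000,1))
cv2.imwrite("pics/w4z.png",cv2.resize(im[100:400,200:500],(600,600)))
```

```text
5.8 [ 0.6753 -0.1619  0.2528] [ 0.15  0.33 -0.22] [-0.016 -0.033 -0.039] 0.403
[[0.5997, 0.8002, 0.0061], [0.8002, -0.5997, -0.0017], [0.0023, 0.0059, -1.0]] [2.6, 26.9, 10.9, 80.1, -5.1, 73.2, -23.1]
row [-0.226  -0.0253  0.0249] [ 6.200e-03  1.000e-04 -7.525e-01]
(275, 285) [-58.  -21.7   5.4]
(280, 305) [-56.3 -42.    9.7]
(284, 325) [-57.1 -67.6   5.9]
(284, 340) [-56.3 -72.5  27.1]
(265, 375) [-356.4 -838.3 -913.6]
(250, 372) [-107.9 -126.9    3. ]
(258, 345) [-81.1 -70.1  35.4]
(312, 360) [ -33.6 -106.4   18.8]
(255, 165) [-51.3  98.2  28.9]
(260, 200) [-55.   65.4  14.4]
```

View pics/w4z.png

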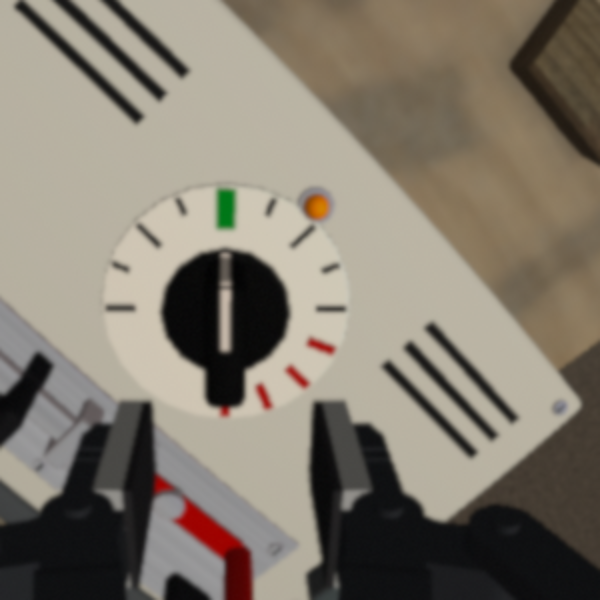

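The released dial is still on the green mark. Next I'll go over the safety pin and post.

Emit:
{"api": "play_rows", "payload": {"plan": "-0.04 -0.005 0 0 0 -0.16; -0.09 -0.01 0 0 0 -0.32; -0.14 -0.015 0 0 0 -0.48; -0.18 -0.02 0.01 0 0 -0.64; -0.226 -0.025 0.02 0.006 0 -0.752; -0.226 -0.025 0.02 0.006 0 -0.752; -0.226 -0.025 0.02 0.006 0 -0.752", "hand": 0.5}}

```text
time: 6.72
tcp_pos: [0.5972, -0.2433, 0.2402]
tcp_rot: [[-0.143, 0.99, -0.003], [0.99, 0.143, 0.002], [0.002, -0.003, -1.0]]
contact_force: [0.4, -0.2, 0.1]
width: 0.753
```

Run:
```python
from h import *
st(); go(cab(-77.5,-75.5,21),8.3);c,im,d=snap("wrist","5")
for n,p in dict(pin=cab(-57.3,-76.3,46),post=cab(-84.2,-75.6,46),mid=cab(-77.5,-75.5,21)).items(): print(n,proj(c,p))
```

```text
6.725 [ 0.5972 -0.2433  0.2402] [ 0.39 -0.18  0.14] [ 0.074 -0.038  0.011] 0.753
[[-0.1433, 0.9897, -0.0032], [0.9897, 0.1434, 0.0016], [0.0021, -0.0029, -1.0]] [15.5, 22.1, 4.0, 88.0, -1.6, 70.1, 27.9]
row [-0.0033  0.0005  0.1083] [-0.0028 -0.002  -0.001 ]
pin [354.75555422 293.98643345]
post [302.34269752 292.93096302]
mid [315.59553926 273.74126877]
```

View pics/wrist5.png

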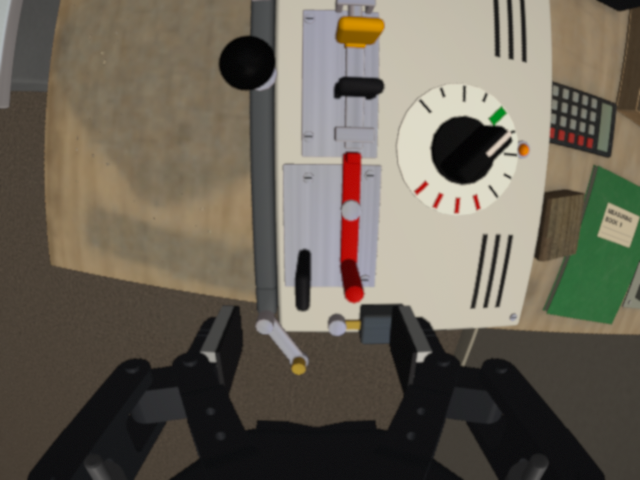

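The pin is at (354,293) and the post at (303,293), where the projections put them. I'll descend, then squeeze.

Emit:
{"api": "play_rows", "payload": {"plan": "-0.002 0 0.04 0 0 0; -0.003 0 0.08 -0.003 -0.002 0; -0.003 0 0.108 -0.003 -0.002 0; -0.003 0 0.108 -0.003 -0.002 0"}}

```text
time: 7.28
tcp_pos: [0.5973, -0.2433, 0.1851]
tcp_rot: [[-0.145, 0.989, -0.002], [0.989, 0.145, 0.001], [0.001, -0.002, -1.0]]
contact_force: [-0.6, -0.1, -0.3]
width: 0.749
```

Emit:
{"api": "play_rows", "payload": {"plan": "0 0 0 0 0 0; 0 0 0 0 0 0; 0 0 0 0 0 0; 0 0 0 0 0 0; 0 0 0 0 0 0; 0 0 0 0 0 0", "hand": -1, "force": 40}}

```text
time: 8.02
tcp_pos: [0.5961, -0.2439, 0.1882]
tcp_rot: [[-0.144, 0.99, -0.003], [0.99, 0.144, 0.001], [0.001, -0.003, -1.0]]
contact_force: [-5.4, 1.1, 11.0]
width: 0.224
```

Run:
```python
from h import *
st(); go(cab(-77.5,-75.5,21),8.3);c,im,d=snap("wrist","6")
```

```text
8.025 [ 0.5961 -0.2439  0.1882] [-5.4   1.07 10.98] [ 0.241  1.346 -0.161] 0.224
[[-0.144, 0.9896, -0.0029], [0.9896, 0.144, 0.0006], [0.001, -0.0028, -1.0]] [15.6, 24.2, 3.8, 91.7, -1.7, 64.3, 28.1]
row [-0.0022  0.0026  0.0044] [-0.0027 -0.001  -0.0003]
```

View pics/wrist6.png

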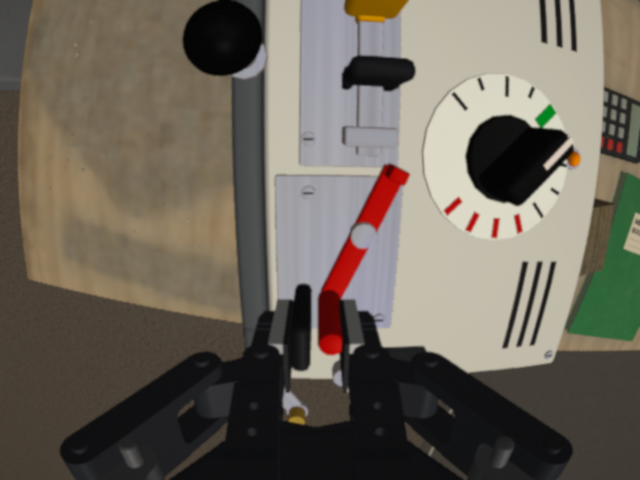

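The rocker has clearly turned: its pin is squeezed against the post, opening 0.224 (about 19 mm). I'll release and lift.

Emit:
{"api": "play_rows", "payload": {"plan": "0 0 0 0 0 0; 0 0 0 0 0 0; 0 0 0 0 0 0; 0 0 -0.04 0 0 0; 0 0 -0.08 0 0 0; 0 0 -0.12 0 0 0; 0 0 -0.12 0 0 0", "hand": 0.4}}

```text
time: 8.95
tcp_pos: [0.5973, -0.2443, 0.2496]
tcp_rot: [[-0.144, 0.99, 0.0], [0.99, 0.144, -0.0], [-0.0, -0.0, -1.0]]
contact_force: [0.0, 0.3, -0.2]
width: 0.698
```

Run:
```python
from h import *
st();c,im,d=snap("wrist","7"); go(cab(-56,34.5,75),-81.7)
```

```text
8.95 [ 0.5973 -0.2443  0.2496] [ 0.02  0.31 -0.18] [ 0.004 -0.068 -0.001] 0.698
[[-0.144, 0.9896, 0.0001], [0.9896, 0.144, -0.0004], [-0.0004, -0.0, -1.0]] [15.5, 21.7, 4.0, 87.4, -1.6, 70.9, 28.0]
row [0.2181 0.0448 0.0165] [-2.2000e-03  1.1000e-03  1.4997e+00]
```

View pics/wrist7.png

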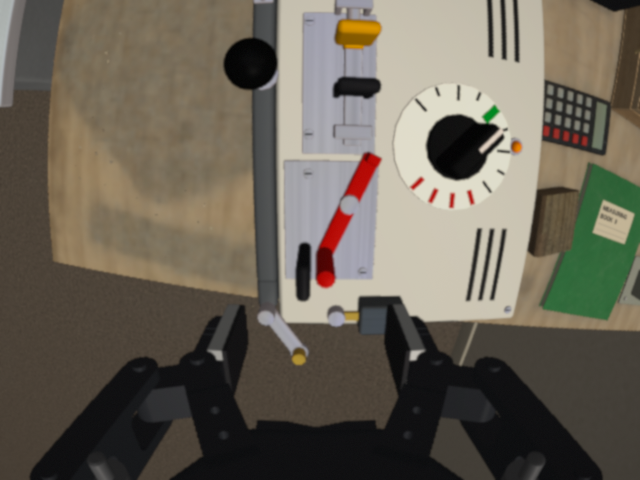

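Run:
```python
import numpy as np
C=np.load("pics/C1.npy")
for y0 in range(-20,106,6):
    m=(abs(C[...,1]*1000-y0)<3)&(abs(C[...,0]*1000+56)<12)
    if m.any(): print(y0, round(np.nanmax(C[m][:,2])*1000,1))
```

```text
-20 7.0
-14 17.5
-8 18.0
-2 21.6
4 21.4
10 19.6
16 15.8
22 45.9
28 47.2
34 271.1
40 280.5
46 284.1
52 290.1
58 295.6
64 299.7
70 16.6
76 21.5
82 21.3
88 17.5
94 29.3
100 29.3
```

Emit:
{"api": "play_rows", "payload": {"plan": "0.03 0.01 0 0 0 0.17; 0.07 0.02 0 0 0 0.34; 0.11 0.03 0 0 0 0.5; 0.15 0.04 0 0 0 0.67; 0.19 0.045 0 0 0 0.83; 0.218 0.045 0 0 0 1; 0.218 0.045 0 0 0 1", "hand": 0.55}}

```text
time: 9.88
tcp_pos: [0.6025, -0.1311, 0.2467]
tcp_rot: [[0.782, 0.623, -0.005], [0.623, -0.782, 0.001], [-0.003, -0.004, -1.0]]
contact_force: [0.6, -0.0, 0.3]
width: 0.777
```

Run:
```python
from h import *
st(); go(cab(-56,33.8,75),-81.7)
```

```text
9.875 [ 0.6025 -0.1311  0.2467] [ 0.59 -0.01  0.32] [-0.019  0.008 -0.   ] 0.777
[[0.7821, 0.6232, -0.0048], [0.6232, -0.7821, 0.0011], [-0.003, -0.0038, -1.0]] [-1.0, 19.3, 12.0, 91.7, -4.2, 69.7, -39.5]
row [-0.0021  0.0044  0.0134] [-0.0028  0.0038  0.5041]
```

Emit:
{"api": "play_rows", "payload": {"plan": "-0.001 0.002 0 0 0 0.17; -0.002 0.004 0 0 0 0.34; -0.002 0.004 0.01 -0.003 0.004 0.504; -0.002 0.004 0.013 -0.003 0.004 0.504; -0.002 0.004 0.013 -0.003 0.004 0.504"}}

```text
time: 10.5
tcp_pos: [0.6027, -0.1338, 0.2397]
tcp_rot: [[0.989, 0.147, -0.001], [0.147, -0.989, -0.0], [-0.001, 0.0, -1.0]]
contact_force: [0.4, -0.1, -0.1]
width: 0.776
```

Run:
```python
from h import *
st();c,im,d=snap("wrist","8"); go(cab(-56,33.8,24),-81.7)
for n,p in dict(tab=cab(-56,56.8,46),post=cab(-56,26.8,46)).items(): print(n,proj(c,p))
```

```text
10.5 [ 0.6027 -0.1338  0.2397] [ 0.39 -0.07 -0.07] [-0.027 -0.009 -0.018] 0.776
[[0.9891, 0.1475, -0.0006], [0.1475, -0.9891, -0.0003], [-0.0007, 0.0002, -1.0]] [-4.6, 19.8, 17.2, 92.5, -6.1, 68.7, -67.7]
row [ 0.0004 -0.0004  0.102 ] [0.0001 0.0002 0.0025]
tab [270.68555672 289.81715742]
post [329.51304018 290.13692352]
```

View pics/wrist8.png

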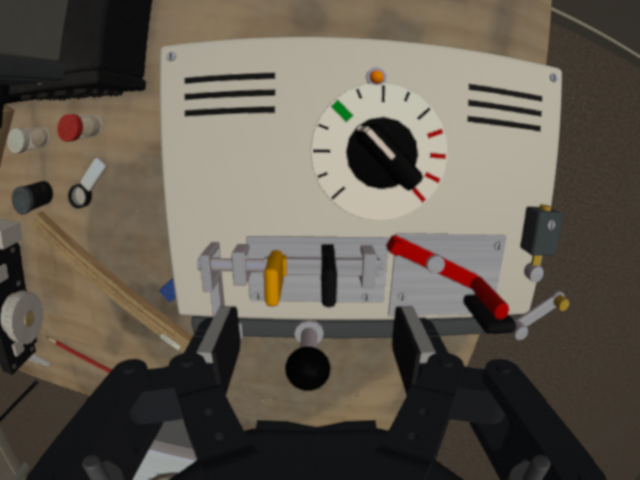

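The tab's top at about (272,292) and the post's at (329,292) match the projections. The safety catch is open and the dial is at green. I'll descend and squeeze.

Emit:
{"api": "play_rows", "payload": {"plan": "0 0 0.035 0 0 0; 0 0 0.07 0 0 0; 0 0 0.102 0 0 0; 0 0 0.102 0 0 0"}}

```text
time: 11.05
tcp_pos: [0.6015, -0.1334, 0.1867]
tcp_rot: [[0.989, 0.147, -0.004], [0.147, -0.989, 0.0], [-0.004, -0.001, -1.0]]
contact_force: [0.0, 0.6, 0.1]
width: 0.778
```

Emit:
{"api": "play_rows", "payload": {"plan": "0 0 0 0 0 0; 0 0 0 0 0 0; 0 0 0 0 0 0; 0 0 0 0 0 0; 0 0 0 0 0 0; 0 0 0 0 0 0", "hand": -1, "force": 40}}

```text
time: 11.8
tcp_pos: [0.6024, -0.1341, 0.1879]
tcp_rot: [[0.989, 0.146, -0.002], [0.146, -0.989, -0.0], [-0.002, 0.0, -1.0]]
contact_force: [1.2, 0.1, 5.7]
width: 0.239
```

Run:
```python
from h import *
st();c,im,d=snap("wrist","9")
```

```text
11.8 [ 0.6024 -0.1341  0.1879] [1.16 0.12 5.73] [ 0.549  0.011 -0.243] 0.239
[[0.9893, 0.146, -0.0015], [0.146, -0.9893, -0.0002], [-0.0016, 0.0, -1.0]] [-4.2, 22.2, 16.7, 96.0, -7.0, 62.9, -67.1]
```

View pics/wrist9.png

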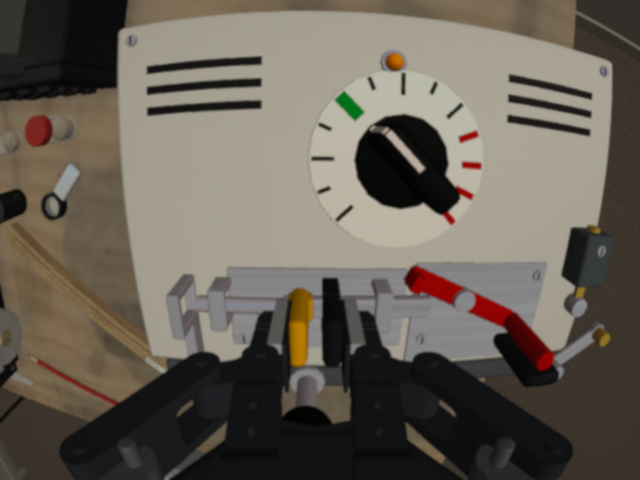

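The yellow tab is drawn right up to the post, opening 0.239 (about 20 mm). I'll release, lift, and re-measure the ball.

Emit:
{"api": "play_rows", "payload": {"plan": "0 0 0 0 0 0; 0 0 0 0 0 0; 0 0 0 0 0 0; 0 0 -0.04 0 0 0; 0 0 -0.08 0 0 0; 0 0 -0.12 0 0 0; 0 0 -0.12 0 0 0", "hand": 0.2}}

```text
time: 12.72
tcp_pos: [0.6034, -0.1346, 0.2493]
tcp_rot: [[0.989, 0.146, 0.002], [0.146, -0.989, -0.001], [0.001, 0.001, -1.0]]
contact_force: [-0.6, -1.2, -0.6]
width: 0.6
```

Run:
```python
from h import *
st();c,im,d=snap("wrist","10")
```

```text
12.725 [ 0.6034 -0.1346  0.2493] [-0.57 -1.22 -0.6 ] [-0.017 -0.001  0.008] 0.6
[[0.9893, 0.146, 0.0016], [0.146, -0.9893, -0.001], [0.0014, 0.0012, -1.0]] [-4.7, 19.5, 17.3, 91.7, -6.0, 69.6, -67.8]
```

View pics/wrist10.png

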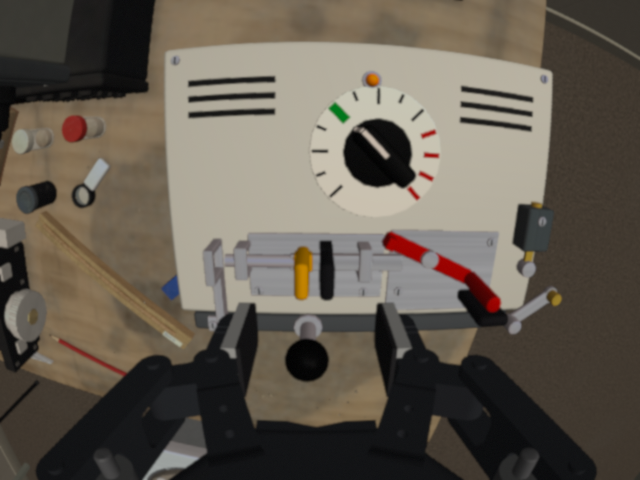

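Run:
```python
from h import *
z,im,d=load("wrist","10")
g=cv2.cvtColor(im,cv2.COLOR_BGR2GRAY)
m=np.zeros_like(g);m[335:385,280:335]=(g[335:385,280:335]<50)
n,l,s,cen=cv2.connectedComponentsWithStats(m);i=1+np.argmax(s[1:,4]);print(s[i],cen[i])
cs,_=cv2.findContours((l==i).astype(np.uint8),0,2);(u,v),rad=cv2.minEnclosingCircle(max(cs,key=len));print(u,v,rad)
def tocab(p): q=p[:2]-O; return np.round([q@cx*1000,q@cy*1000,p[2]*1000-165],1)
for a,b in [(u,v),tuple(cen[i])]: print(tocab(onz(z,a,b,.207)))
# tab/post tops
for n_,(u,v) in dict(tab=(302,290),post=(327,290),pin=(490,303)).items(): print(n_,tocab(pt(z,d,u,v)),tocab(onz(z,u,v,.211)))
# depth ball
uu=[pt(z,d,a,b) for a in range(285,332,2) for b in range(338,384,2) if l[b,a]==i]
uu=np.array(uu); A=np.c_[2*uu,np.ones(len(uu))];sol=np.linalg.lstsq(A,(uu**2).sum(1),rcond=None)[0]
print("sphere",tocab(sol[:3]),np.sqrt(sol[3]+sol[:3]@sol[:3]))
go(cab(-107.5,40,75),-81.7)
```

```text
[ 285  339   43   43 1437] [306.30480167 359.71537926]
306.406982421875 359.593017578125 21.566781997680664
[-108.8   38.5   42. ]
[-108.9   38.6   42. ]
tab [-59.8  40.3  46. ] [-59.8  40.3  46. ]
post [-59.8  26.9  46. ] [-59.8  26.9  46. ]
pin [-71.1 -70.9  45. ] [-70.6 -70.3  46. ]
sphere [-42.6  36.4 132.3] 0.10365898693045165
row [-0.102 -0.014  0.016] [0.0004 0.0009 0.0016]
```

Run:
```python
from h import *
go(cab(-108.7,38.7,75),-81.7)
```

```text
row [-0.1044 -0.0114  0.016 ] [0.0004 0.0009 0.0016]
```

Emit:
{"api": "play_rows", "payload": {"plan": "-0.05 -0.006 0 0 0 0; -0.104 -0.011 0.01 0 0 0; -0.104 -0.011 0.01 0 0 0; -0.104 -0.011 0.01 0 0 0"}}

```text
time: 13.28
tcp_pos: [0.5508, -0.1361, 0.2425]
tcp_rot: [[0.989, 0.147, -0.001], [0.147, -0.989, -0.0], [-0.001, 0.0, -1.0]]
contact_force: [0.4, 0.1, 0.2]
width: 0.598
```

Run:
```python
from h import *
st();c,im,d=snap("wrist","11");go(cab(-108.7,38.7,23),-81.7)
```

```text
13.275 [ 0.5508 -0.1361  0.2425] [0.41 0.15 0.22] [ 0.011  0.019 -0.034] 0.598
[[0.9892, 0.1465, -0.0009], [0.1465, -0.9892, -0.0004], [-0.001, 0.0002, -1.0]] [-5.1, 14.4, 17.6, 99.1, -4.7, 67.2, -67.7]
row [-0.0018  0.      0.1093] [0.0004 0.0008 0.0022]
```

View pics/wrist11.png

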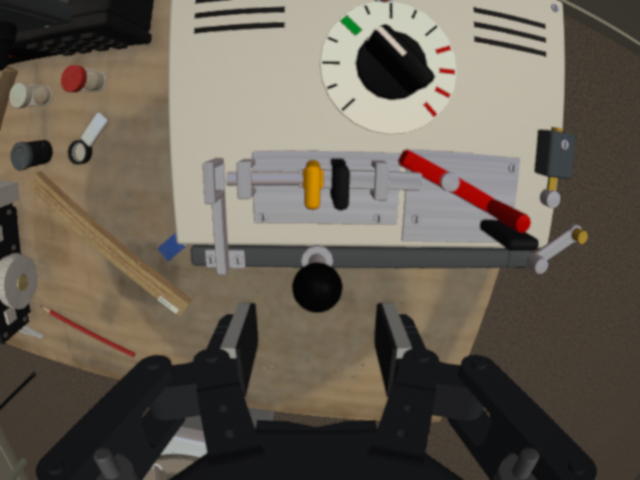

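The bolt's end at (228,179) is clear of the keeper at (213,180), and the ball at (317,287) is centred between the fingers. I'll descend and grip.

Emit:
{"api": "play_rows", "payload": {"plan": "-0.002 0 0.04 0 0 0; -0.002 0 0.08 0 0 0; -0.002 0 0.109 0 0 0; -0.002 0 0.109 0 0 0"}}

```text
time: 13.82
tcp_pos: [0.5498, -0.1359, 0.1869]
tcp_rot: [[0.989, 0.147, -0.003], [0.147, -0.989, -0.0], [-0.003, -0.0, -1.0]]
contact_force: [0.2, -0.1, -0.6]
width: 0.598
```

Emit:
{"api": "play_rows", "payload": {"plan": "0 0 0 0 0 0; 0 0 0 0 0 0; 0 0 0 0 0 0; 0 0 0 0 0 0; 0 0 0 0 0 0", "hand": -1, "force": 60}}

```text
time: 14.45
tcp_pos: [0.5506, -0.1366, 0.1879]
tcp_rot: [[0.989, 0.147, -0.001], [0.147, -0.989, -0.001], [-0.001, 0.001, -1.0]]
contact_force: [0.5, -1.7, 4.1]
width: 0.28
```

Run:
```python
from h import *
st();c,im,d=snap("wrist","12")
for t in np.arange(0.1,1.75,.1): print(round(t,2),round(-.31*np.sin(t),3),round(.31*(1-np.cos(t)),3))
```

```text
14.45 [ 0.5506 -0.1366  0.1879] [ 0.47 -1.68  4.06] [-0.478 -0.174  0.031] 0.28
[[0.9892, 0.1468, -0.0008], [0.1468, -0.9892, -0.0013], [-0.001, 0.0012, -1.0]] [-4.5, 17.2, 17.3, 102.9, -5.7, 60.8, -66.8]
0.1 -0.031 0.002
0.2 -0.062 0.006
0.3 -0.092 0.014
0.4 -0.121 0.024
0.5 -0.149 0.038
0.6 -0.175 0.054
0.7 -0.2 0.073
0.8 -0.222 0.094
0.9 -0.243 0.117
1.0 -0.261 0.143
1.1 -0.276 0.169
1.2 -0.289 0.198
1.3 -0.299 0.227
1.4 -0.305 0.257
1.5 -0.309 0.288
1.6 -0.31 0.319
1.7 -0.307 0.35
```

View pics/wrist12.png

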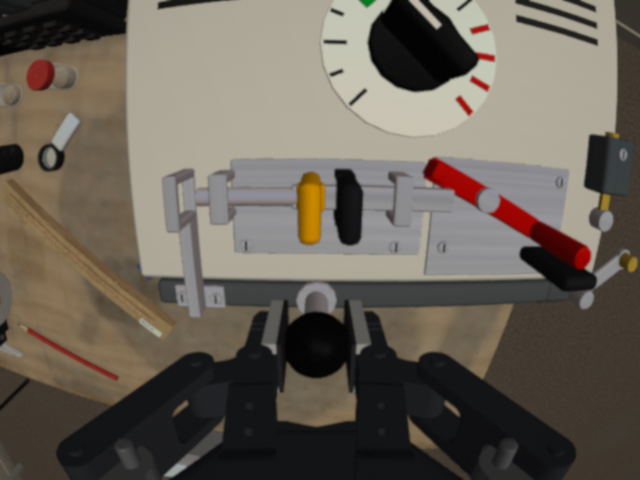

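The ball at (317,345) is gripped. I'll start the swing along its arc.

Emit:
{"api": "play_rows", "payload": {"plan": "-0.031 0.002 0 0 0 0; -0.062 0.006 0 0 0 0; -0.092 0.014 0 0 0 0; -0.121 0.024 0 0 0 0; -0.149 0.038 0 0 0 0; -0.175 0.054 0 0 0 0; -0.2 0.073 0 0 0 0; -0.2 0.073 0 0 0 0"}}

```text
time: 15.5
tcp_pos: [0.4548, -0.1884, 0.1878]
tcp_rot: [[0.99, 0.144, -0.004], [0.144, -0.99, -0.0], [-0.004, -0.0, -1.0]]
contact_force: [-2.1, 2.8, 4.8]
width: 0.28
```

Run:
```python
from h import *
o=st();c,im,d=snap("wrist","13")
q=np.array(o["tcp_pos"])[:2]-O; p=np.array([q@cx*1000+108.7,q@cy*1000+116.3]);print(p,np.hypot(*p),np.arctan2(-p[0],p[1]))
for t in np.arange(0.8,1.76,.1):
    k=cab(-108.7-155*np.sin(t),-116.3+155*np.cos(t),23); print(round(t,1));go(k,-81.7)
```

```text
15.5 [ 0.4548 -0.1884  0.1878] [-2.08  2.77  4.75] [ 0.629  0.412 -0.027] 0.28
[[0.9896, 0.144, -0.0037], [0.144, -0.9896, -0.0003], [-0.0037, -0.0003, -1.0]] [-0.5, 9.5, 20.1, 112.4, -3.7, 58.8, -60.5]
[-101.94793238  117.19322942] 155.3307243893446 0.7159416835406508
0.8
row [-0.0204  0.0199 -0.0003] [-0.0006  0.0028  0.0007]
0.9
row [-0.0409  0.0432 -0.0003] [-0.0006  0.0028  0.0007]
1.0
row [-0.059   0.0684 -0.0002] [-0.0006  0.0028  0.0007]
1.1
row [-0.0744  0.0952 -0.0002] [-0.0006  0.0028  0.0007]
1.2
row [-0.0871  0.1235 -0.0002] [-0.0006  0.0028  0.0007]
1.3
row [-0.0969  0.1529 -0.0002] [-0.0006  0.0028  0.0007]
1.4
row [-0.1037  0.1831 -0.0002] [-0.0006  0.0028  0.0007]
1.5
row [-1.074e-01  2.139e-01 -2.000e-04] [-0.0006  0.0028  0.0007]
1.6
row [-1.081e-01  2.449e-01 -2.000e-04] [-0.0006  0.0028  0.0007]
1.7
row [-1.057e-01  2.757e-01 -2.000e-04] [-0.0006  0.0028  0.0007]
```

View pics/wrist13.png

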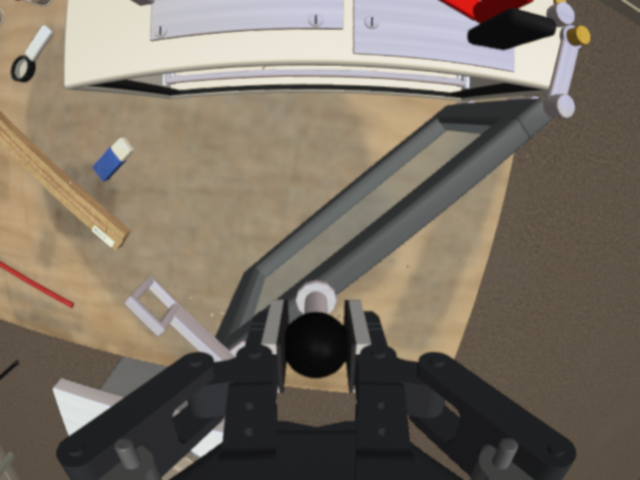

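The door is swung to about 0.72 rad with the ball held firmly and the radius at 155 mm. I'll continue through the detent.

Emit:
{"api": "play_rows", "payload": {"plan": "-0.02 0.02 0 0 0 0; -0.041 0.043 0 0 0 0; -0.059 0.068 0 0 0 0; -0.074 0.095 0 0 0 0; -0.087 0.123 0 0 0 0; -0.097 0.153 0 0 0 0; -0.104 0.183 0 0 0 0; -0.104 0.183 0 0 0 0", "force": 80}}

```text
time: 16.55
tcp_pos: [0.4165, -0.2869, 0.1879]
tcp_rot: [[0.99, 0.143, -0.005], [0.143, -0.99, -0.001], [-0.005, -0.0, -1.0]]
contact_force: [-3.3, 1.5, 7.1]
width: 0.273
```

Run:
```python
from h import *
o=st()
q=np.array(o["tcp_pos"])[:2]-O; p=np.array([q@cx*1000+108.7,q@cy*1000+116.3]);print(p,np.hypot(*p),np.arctan2(-p[0],p[1]))
for t in [1.5,1.6,1.7,1.75]:
    k=cab(-108.7-155*np.sin(t),-116.3+155*np.cos(t),23); print(round(t,2));go(k,-81.7)
```

```text
16.55 [ 0.4165 -0.2869  0.1879] [-3.31  1.48  7.07] [ 0.303  0.683 -0.008] 0.273
[[0.9897, 0.143, -0.0045], [0.143, -0.9897, -0.0005], [-0.0045, -0.0001, -1.0]] [8.2, 11.3, 24.5, 110.9, -5.2, 59.2, -46.9]
[-153.98978045   25.20543353] 156.03898987540907 1.408552552287502
1.5
row [-0.0012  0.0285 -0.0002] [-0.0001  0.0043 -0.0013]
1.6
row [-0.0018  0.0595 -0.0002] [-0.0001  0.0043 -0.0013]
1.7
row [ 0.0007  0.0904 -0.0002] [-0.0001  0.0043 -0.0013]
1.75
row [ 0.0031  0.1057 -0.0003] [-0.0001  0.0043 -0.0013]
```

Emit:
{"api": "play_rows", "payload": {"plan": "-0.001 0.028 0 0 0 0; -0.002 0.06 0 0 0 0; 0.001 0.09 0 0 0 0; 0.001 0.09 0 0 0 0; 0.001 0.09 0 0 0 0; 0.001 0.09 0 0 0 0; 0.001 0.09 0 0 0 0; 0.001 0.09 0 0 0 0"}}

```text
time: 17.55
tcp_pos: [0.422, -0.3311, 0.1879]
tcp_rot: [[0.99, 0.143, -0.007], [0.143, -0.99, -0.0], [-0.007, -0.001, -1.0]]
contact_force: [-4.4, -0.6, 5.9]
width: 0.276
```

Run:
```python
from h import *
o=st();print(np.round(o["qvel"],3))
q=np.array(o["tcp_pos"])[:2]-O; p=np.array([q@cx*1000+108.7,q@cy*1000+116.3]);print(p,np.hypot(*p),np.arctan2(-p[0],p[1]))
snap("wrist","14");snap("scene","14");snap("side","14")
z,im,_=load("scene","14");cv2.imwrite("pics/scene14z.png",cv2.resize(im[120:320,200:460],(780,600)))
```

```text
17.55 [ 0.422  -0.3311  0.1879] [-4.35 -0.62  5.86] [-0.108  1.029 -0.041] 0.276
[[0.9897, 0.1433, -0.0074], [0.1433, -0.9897, -0.0003], [-0.0074, -0.0007, -1.0]] [11.9, 14.8, 25.5, 106.9, -7.0, 60.2, -41.6]
[-0.004  0.05  -0.05   0.056  0.073 -0.076  0.004]
[-154.94645246  -19.31864393] 156.14612750053348 1.6948357251052821
```

View pics/wrist14.png

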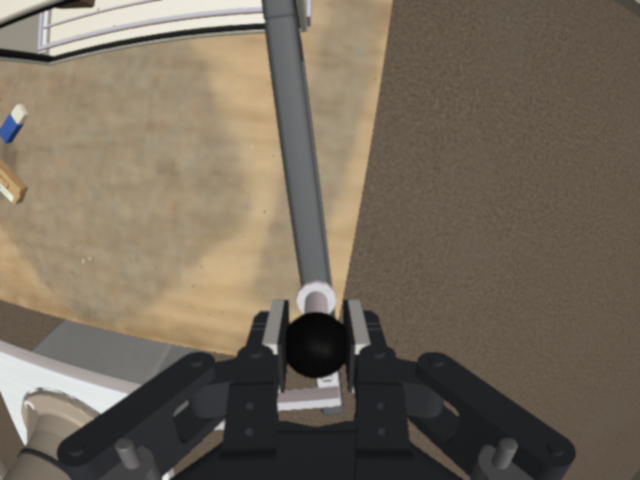

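View pics/side14.png

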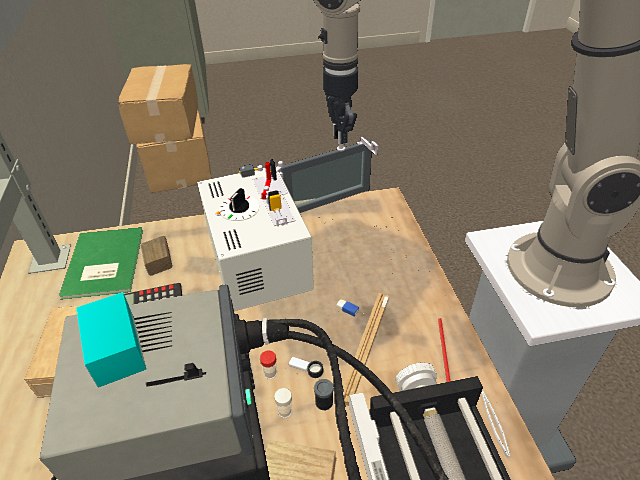

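View pics/scene14z.png

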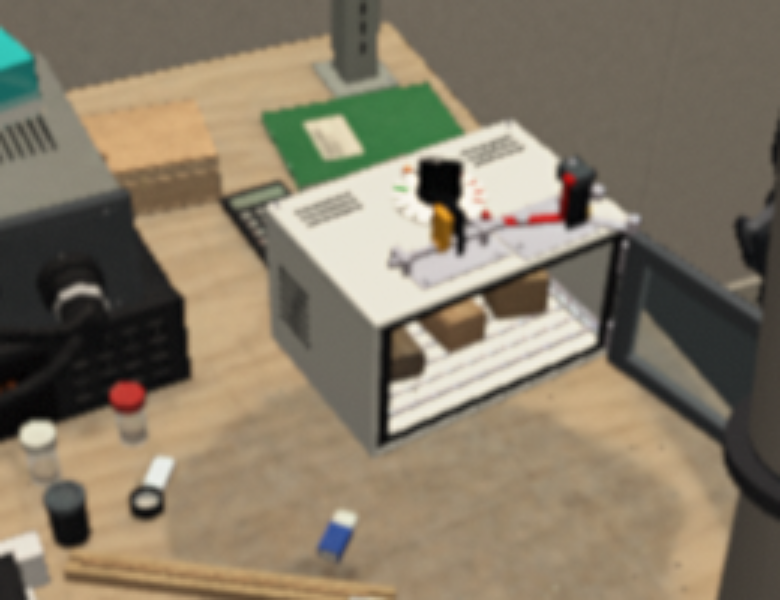

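The door stands wide open. The ball is held at (317,345), and the bystanders look unmoved in the side view. I'll check dial, latch and catch numerically before handing in.

Run:
```python
from h import *
z,im,d=load("side","14")
im0=cv2.imread("pics/side0.png")
H,W=d.shape;uu,vv=np.meshgrid(np.arange(W),np.arange(H));K=z["mtx"]
D=np.stack([(uu-K[0,2])/K[0,0],(vv-K[1,2])/K[1,1],np.ones_like(uu,float)],-1)
P=(D*d[...,None]-z["t"])@z["R"]
C=np.empty_like(P);C[...,0]=(P[...,:2]-O)@cx*1000;C[...,1]=(P[...,:2]-O)@cy*1000;C[...,2]=P[...,2]*1000-165
hsv=cv2.cvtColor(im,cv2.COLOR_BGR2HSV)
roof=np.zeros((H,W),bool);roof[150:240,195:320]=1
def show(n,m):
    q=C[m]; print(n,len(q),np.round(np.median(q,0),1) if len(q) else "", np.round(np.percentile(q,[5,95],axis=0),1).tolist() if len(q) else "")
hi=roof&(C[...,2]>42)&(C[...,2]<49)
show("yellow",hi&(hsv[...,0]>15)&(hsv[...,0]<35)&(hsv[...,1]>120))
show("red",hi&((hsv[...,0]<8)|(hsv[...,0]>172))&(hsv[...,1]>120))
b=roof&(C[...,2]>35.5)&(C[...,2]<41)&(abs(C[...,0]-10)<25)&(abs(C[...,1]+3)<25)
q=C[b][:,:2].astype(np.float32);print(len(q),cv2.minAreaRect(q))
w,v=np.linalg.eigh(np.cov(q.T));print("bar deg",np.degrees(np.arctan2(v[1,1],v[0,1])))
diff=cv2.absdiff(im,im0).max(2); 
for n,(a,bb,c2,d2) in dict(eraser=(330,295,365,320),mount=(345,290,395,400),loupe=(285,352,330,380),vials=(255,345,300,420),can=(310,375,335,412),pencil=(432,315,455,390)).items(): print(n,diff[bb:d2,a:c2].mean().round(2))
st()
```

```text
yellow 33 [-55.4  42.3  44.9] [[-64.1, 37.3, 42.9], [-47.3, 45.0, 46.7]]
red 21 [-71.3 -71.4  45. ] [[-75.4, -79.6, 42.2], [-66.3, -68.2, 46.4]]
78 ((10.521650314331055, -2.6793460845947266), (41.13041687011719, 14.496689796447754), 43.89796829223633)
bar deg 45.232735042378806
eraser 20.76
mount 19.39
loupe 18.3
vials 20.5
can 15.14
pencil 19.72
17.7 [ 0.422  -0.3311  0.1879] [-4.48 -0.89  6.63] [-0.038  1.033  0.012] 0.275
[[0.9897, 0.1432, -0.0074], [0.1432, -0.9897, -0.0003], [-0.0073, -0.0007, -1.0]] [11.9, 14.8, 25.5, 106.9, -7.0, 60.2, -41.6]
```

The bar reads 45.2° (green is 45°), the yellow tab is drawn to y≈41, and the pin has moved back to x≈-71. The image differences are about the same in every bystander patch, which fits a brightness change rather than movement. Handing in.

Run:
```python
from h import *
print(r.close_job()); st()
```

```text
the job is handed in; nothing more can be done
None
the job is handed in; nothing more can be done
```

I did all four steps in order and handed the job in at about 17.7 s. The robot is still holding the ball knob with the door wide open; no verdict was reported.

My last checks before handing in:

| Item | Needed | Measured |
|---|---|---|
| Dial | within 0.15 rad of the green mark (45°) | bar at 45.2° |
| Red safety catch | above 0.3 rad | pin moved about 14 mm of its 15 mm travel (about 0.4 rad) |
| Yellow latch | above 12 mm | drawn about 15–16 mm |
| Door | above 1.5 rad | about 1.69 rad, worked out from where the gripper holds the ball |
| Arm | at rest | same position in two readings 0.15 s apart |
| Grip on the ball | more than 0.5 N | 80 N commanded; fingers closed on the ball at about 23 mm opening |

**Grip opening:** the 23 mm reading is less than the ball's 27 mm. The opening also read 1–2 mm low on the dial bar and both catches, and the last wrist picture shows the ball between the pads.

**Checks that disagreed or failed:**
- **Ball position:** fitting a sphere to the depth readings gave nonsense, so I dropped it. I used the ball's outline at its known height instead, and the 155–156 mm radius measured during the swing confirmed it.
- **Bystanders:** comparing before and after pictures told me little, because every patch differed by about the same amount, probably from a brightness change. By eye, the side view shows the bench items where they started.

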